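# Gauge the cane slip at its ringed spot

### The arm

A 6-joint arm with a two-finger parallel gripper is mounted at the origin on the work surface. World frame = base frame: x ahead of the robot, y to its left, z up, the work surface at z = 0. Lengths are in m, angles in rad, forces in N, time in s.
With the tool pointing down it reaches from about 0.35 to 0.775 m from the base axis. Payload 5.5 kg.
Tool frame: the origin (TCP) lies between the finger pads; the fingertips stand 8 mm ahead of it and the grasp point (between the pads) lies 11 mm behind it; z points along the fingers, y is the line along which they close (so a half turn about z gives the same grasp; the last joint's range is limited). The gripper opens to 85 mm and grips with 20 to 120 N. Pads are 22 mm wide; open, the fingers measure 114 mm over their backs; the gripper's body (76 mm by 85 mm) begins 54 mm behind the grasp point. The pads swing forward as they close: fully open they stand 13 mm farther back than shut.
Start: joints at [-1.324, 0.313, 0.046, 1.304, 0, 1.431], TCP at [0.217, -0.533, 0.239] pointing down, gripper open.
Joint ranges: [-2.76, 2.76], [-0.86, 1.69], [-1.03, 1.26], [-2.2, 2.34], [-1.47, 1.5], [-3.14, 3.14]. Speed limits (rad/s): [2.57, 2.57, 3.14, 3.14, 3.14, 3.14].

### API

Orientations are given as a unit quaternion [w, x, y, z].
In Python, from workcell import env gives the robot as it stands.
- The arm moves only by the tool move_arm, never from a script. Its argument "moves" is one flat list of numbers, 5 for each row, row after row: the shift along the world's x, y, z in m, then the turn about the world's z in rad, then the finger opening in m, from 0 to 0.0854. A call has 1 to 12 rows; each row is the pose to reach, as a shift and turn from the pose commanded when the call began; what a row does not reach only later rows make up. A row lasts 1/12 s, in which the tool goes at most 41.7 mm and 7.16 degrees, less where a joint would pass 70% of its speed; a pose out of reach is approached as far as the arm can. A call with a gripper value outside its range is refused whole. The fingers move at their own pace and stop on an object; "newtons" is the grip in N (left out, the last holds). Time passes only in rows, so rows that repeat a pose let the fingers close. It gives the time, the measured TCP pose, the force, the opening and the grip force at its end, in the units of the state.
- env.get_state(): the state, without advancing time (a new reading comes with each control period).
- env.read_camera(name): name is "side" or "top" or "wrist"; returns a dict with "pixels" (480x640x3 uint8, red, green, blue), "camera_matrix" (3x3 intrinsics, pixels), "distortion" ([k1, k2, p1, p2, k3] as OpenCV has them; the pictures are not rectified), "rvec" (rotation vector, rad) and "tvec" (3), from world to camera coordinates, as OpenCV has them. Camera axes: x right, y down, z forward; pixel columns grow to the right and rows downward; lengths in m; the calibration is good to about 2 mm. A picture is of the moment at which its call begins. There is no depth.
- env.hand_in(): hands the job in; it is judged then, once.
The state is a dict: "clock": time; "joint_pos": joint angles; "qvel": joint speeds; "tau": joint torques, N m; "tcp_pos": TCP position; "orientation": TCP orientation; "wrist_force": force on the tool from outside, world axes, zero at the start; "ft_torque": the same for the moment, N m; "finger_gap": finger opening in m; "grip_force": force on a finger pad.
Only numpy, scipy, OpenCV 4.12 (cv2) and the standard library are available. Lean on these libraries where they do the work, as an engineer would, in place of code of your own. Each camera call takes 0.05 s, during which the arm holds its last target. There are 200 camera calls.

### The job

The carriage with the sloping cane slip is loose: first turn the fixture's clamp knob clockwise to its stop so that the carriage is locked where it stands. Then lift the spring-tipped cane tester out of its rest block and hold its tip inside the ringed spot on the slip, the tester square to the sloping face and pressed lightly, with its plunger about half way in. Finish while still holding it there, steady; do not shift the carriage, never press hard on the cane, and leave the cup, pin, formers and wax where they are.

Things in the scene. Friction and masses are not known exactly. Their poses are not given: they have to be found in the camera images.
- fixture: gauging fixture, fixed: grey base plate 240 x 90 x 14 mm, long along its x, with a grey block (70 x 78 mm, 30 mm high) on its -y side bearing the clamp knob. Origin: under the plate's centre; x along the carriage's slide (away from the robot at yaw 0), z up
- carriage (a joint): position of the carriage along the fixture's x, m, -0.04 to 0.04 (0: mid-plate; starts within 0.025). It is 110 mm long, 50 mm wide, with a wooden bed sloping 30 degrees that rises towards +x to 95 mm above the table. Unlocked it slides at a push of 0.2 N; with the knob tight it is clamped
- spot (a point): flat straw-coloured cane slip 92 x 28 x 4 mm on the carriage's sloping bed. Origin: centre of the marked spot, a dark ring 14 mm across with a dot, on the upper face, about 76 mm above the table (the plain pencil line down the slope is not the spot). z square out of the face (30 degrees from vertical, leaning to the fixture's -x), x up the slope, y across
- knob (a joint): angle of the clamp knob, rad, 0 to 1.3; grows as it is turned clockwise seen from above; starts at 0 to 0.2. Below 1.0 the clamp is loose; tight at the stop, 1.3. Stays where it is left; turning needs about 0.12 N m, 0.16 N m near the stop
- knob_grip (a point): point on the vertical axis of the clamp knob at the height to grip, 67 mm above the table. Black knob: disc 44 mm across, its top 44 mm above the table, and on it an upright bar 42 mm long, 14 mm thick, up to 74 mm above the table. At joint value 0 the bar lies along the fixture's x, and it turns clockwise by the joint value
- rest: wooden rest block 80 x 80 x 62 mm fixed on the table with an upright through hole 21 mm wide in its middle in which the cane tester stands. Origin: centre of its underside
- tester: cane tester, loose, upright in the rest, 120 g. Along its z (up): brass barrel 15 mm thick from 0 to 40 mm, brass flange 30 mm across to 45 mm (rests on the block), dark wooden square grip 16 x 16 mm to 100 mm, faces square to its x and y, brass cap to 106 mm. Origin: lower end of the barrel, on the axis, 22 mm above the table in the rest; the steel plunger sticks out below
- tip (a point): round tip (radius 3 mm) of the tester's steel plunger, 6 mm thick, on the tester's axis; sticks out 16 mm below the barrel (tester z = -16 mm) when not pressed; moves with the plunger
- plunger (a joint): how far the tester's plunger is pressed in, m: 0 free, 0.016 fully in. Spring: 0.55 N to begin, 220 N per m, 4 N when fully in. The tip is slippery on the cane (friction about 0.2)
- cup: bystander: white ceramic reed cup, 72 mm across, 85 mm high, loose. Origin under its centre
- pin: bystander: dark olive horn tuning pin lying on the table, 89 mm long, 22 mm wide, 16 mm high, loose. Origin on the table 2.5 mm from its middle, x along it
- former_a: bystander: polished steel staple former lying on the table, 115 mm long, 16 mm wide and high, left of the fixture, loose. Origin under its middle, x along it
- former_b: bystander: the same kind of staple former, right of the fixture, loose
- wax: bystander: yellow wax block 45 x 60 x 22 mm lying nearer the robot than the fixture, loose. Origin under its centre
There are look-alikes about, which are no part of the job. Leave any orange look-alike of the rest alone. Of the things shaped like the tester, the brass one is meant.

How it is judged:
By the outcome, as a careful person would: the job done as asked, in the order asked, and still so for the second after the job is handed in, while the arm keeps its last pose, push and grip.
It also fails if it takes over 58 s, if anything falls off the work surface, if the arm or the gripper's body presses on something with over 40 N, if the wrist force passes 120 N, or if a joint passes its speed limit or range.

## Working session

There is one attempt and no reset: what is moved stays moved. The work goes in short steps, Python scripts to look and compute and a tool call to move; the robot and the scene stay as the last step left them, time stands still between calls to the robot, and variables do not carry over. Pictures are saved under pics/ and viewed, at most 10 in all, crops included, and the job is handed in when it is done.

Besides the shell and the picture viewer there is one more tool, called after "Emit:" as name(argument=value, ...) on one line, values as JSON. move_arm: Moves the arm, as the interface text tells. Its arguments: {"type":"object","properties":{"moves":{"type":"array"},"newtons":{"type":"number"}},"required":["moves"]}

```bash
mkdir -p pics; cat > h.py <<'E'
import numpy as np, cv2
from workcell import env
def cam(n):
    c=env.read_camera(n); c['K']=np.array(c['camera_matrix'],float); c['D']=np.array(c['distortion'],float)
    c['rv']=np.array(c['rvec'],float); c['tv']=np.array(c['tvec'],float).reshape(3,1); c['R']=cv2.Rodrigues(c['rv'])[0]
    c['C']=(-c['R'].T@c['tv']).ravel(); c['img']=cv2.cvtColor(np.asarray(c['pixels']),cv2.COLOR_RGB2BGR); return c
def ray(c,uv):
    p=cv2.undistortPoints(np.array(uv,float).reshape(-1,1,2),c['K'],c['D']).reshape(-1,2)
    return np.c_[p,np.ones(len(p))]@c['R']
def onz(c,uv,z):
    d=ray(c,uv); return c['C']+d*((z-c['C'][2])/d[:,2])[:,None]
def proj(c,P):
    return cv2.projectPoints(np.array(P,float).reshape(-1,1,3),c['rv'],c['tv'],c['K'],c['D'])[0].reshape(-1,2)
def tri(c1,u1,c2,u2):
    A=[];b=[]
    for c,u in((c1,u1),(c2,u2)):
        d=ray(c,[u])[0];d/=np.linalg.norm(d);M=np.eye(3)-np.outer(d,d);A.append(M);b.append(M@c['C'])
    x,*_=np.linalg.lstsq(np.vstack(A),np.hstack(b),rcond=None)
    return x,[np.round(proj(c,x)[0]-u,1) for c,u in((c1,u1),(c2,u2))]
E
python3 - <<'E'
from h import *
for n in('top','side'):
    c=cam(n); cv2.imwrite(f'pics/{n}0.png',c['img']); print(n,c['C'].round(3),c['R'][2].round(2),c['K'][0,0])
print(env.get_state())
E
```

```text
top [0.389 0.046 1.228] [ 0.14  0.   -0.99] 553.5226332109634
side [0.017 0.733 0.716] [ 0.49 -0.64 -0.59] 546.7273046413491
{'clock': 0.1, 'joint_pos': array([-1.32359417e+00,  3.13942163e-01,  4.51147611e-02,  1.30359503e+00,
       -1.38631056e-05,  1.43120342e+00]), 'qvel': array([-1.19136274e-04, -2.15494347e-03,  2.17339896e-03,  7.07963450e-04,
        9.71456129e-05, -5.07347316e-04]), 'tau': array([ 2.03031828e-03, -4.81725562e+01,  2.99244225e+01,  1.26777560e-02,
       -1.66410614e-04, -1.91381289e-06]), 'tcp_pos': array([ 0.21678765, -0.53210349,  0.2384975 ]), 'orientation': array([-8.11500921e-04,  9.81356589e-01,  1.92194129e-01, -5.06462819e-05]), 'wrist_force': array([ 0.68414526, -0.01832892, -0.42989433]), 'ft_torque': array([0.01210294, 0.01907155, 0.03960038]), 'grip_force': 0.0, 'finger_gap': 0.08536923853885596}
```

View pics/top0.png

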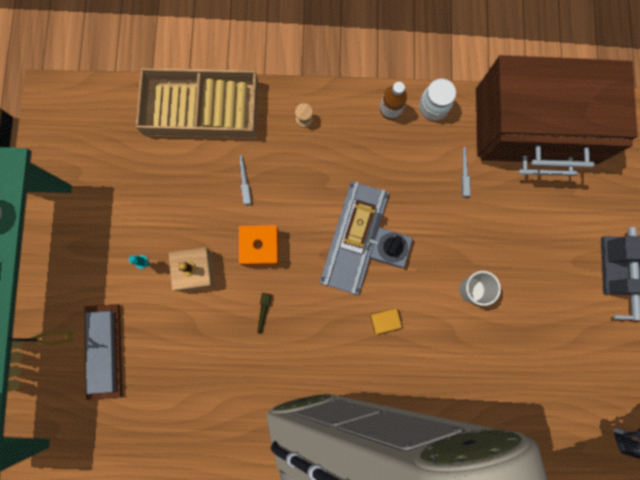

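View pics/side0.png

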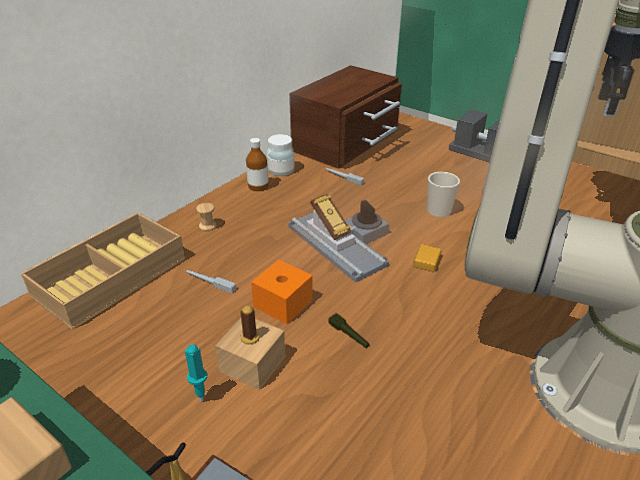

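Top view: the tester stands in the natural wood rest at (185,267). The look-alikes are the teal tester at (138,262) and the orange rest at (258,245). The fixture plate is centred near (355,238), the ring is near (360,223) and the knob near (394,246). The side view agrees: tester (248,325), ring (330,212), knob (367,213). Next is an enlarged crop to confirm which tester and spot are meant.

```bash
python3 - <<'E'
from h import *
a=cv2.imread('pics/top0.png'); b=cv2.imread('pics/side0.png')
def cr(i,x,y,w,h): return cv2.resize(i[y:y+h,x:x+w],(400,300),interpolation=cv2.INTER_CUBIC)
m=np.vstack([np.hstack([cr(a,320,180,100,75),cr(b,300,180,100,75)]),np.hstack([cr(a,120,230,100,75),cr(b,170,300,133,100)])])
cv2.imwrite('pics/m.png',m)
t=cam('top')
hsv=cv2.cvtColor(t['img'],cv2.COLOR_BGR2HSV)
# knob dark mask
r=(slice(220,275),slice(372,418)); M=np.zeros(hsv.shape[:2],np.uint8); M[r]=(hsv[r][...,2]<60)*255
n,l,s,ce=cv2.connectedComponentsWithStats(M); i=1+np.argmax(s[1:,4]); print('dark knob',s[i],ce[i],onz(t,[ce[i]],.044))
for lo in(25,35,45):
    ys,xs=np.nonzero((hsv[...,2]<lo)&(l==i)); print(lo,len(xs)); 
    if len(xs)>8:
        q=cv2.minAreaRect(np.c_[xs,ys].astype(np.float32));print(q)
# grey plate mask
M=np.zeros(hsv.shape[:2],np.uint8); r=(slice(175,300),slice(315,420)); M[r]=((hsv[r][...,1]<70)&(hsv[r][...,2]>60))*255
n,l,s,ce=cv2.connectedComponentsWithStats(M); i=1+np.argmax(s[1:,4]); ys,xs=np.nonzero(l==i)
h=cv2.convexHull(np.c_[xs,ys].astype(np.int32)); ap=cv2.approxPolyDP(h,4,True).reshape(-1,2); print(np.c_[ap,onz(t,ap,.014).round(4)])
E
```

```text
dark knob [383 236  22  22 359] [393.75208914 246.26183844] [[ 0.54354207 -0.12567094  0.044     ]]
25 71
((395.50006103515625, 248.00001525878906), (10.733125686645508, 16.54690170288086), 26.56505012512207)
35 238
((393.8868103027344, 247.10377502441406), (18.268951416015625, 17.582151412963867), 74.05460357666016)
45 307
((393.5, 246.5), (19.0, 19.0), 90.0)
[[ 3.870e+02  1.920e+02  6.698e-01 -1.137e-01  1.400e-02]
 [ 4.110e+02  2.370e+02  5.693e-01 -1.682e-01  1.400e-02]
 [ 4.050e+02  2.650e+02  5.066e-01 -1.553e-01  1.400e-02]
 [ 3.580e+02  2.940e+02  4.399e-01 -5.280e-02  1.400e-02]
 [ 3.210e+02  2.830e+02  4.615e-01  2.870e-02  1.400e-02]
 [ 3.500e+02  1.830e+02  6.879e-01 -3.020e-02  1.400e-02]]
```

View pics/m.png

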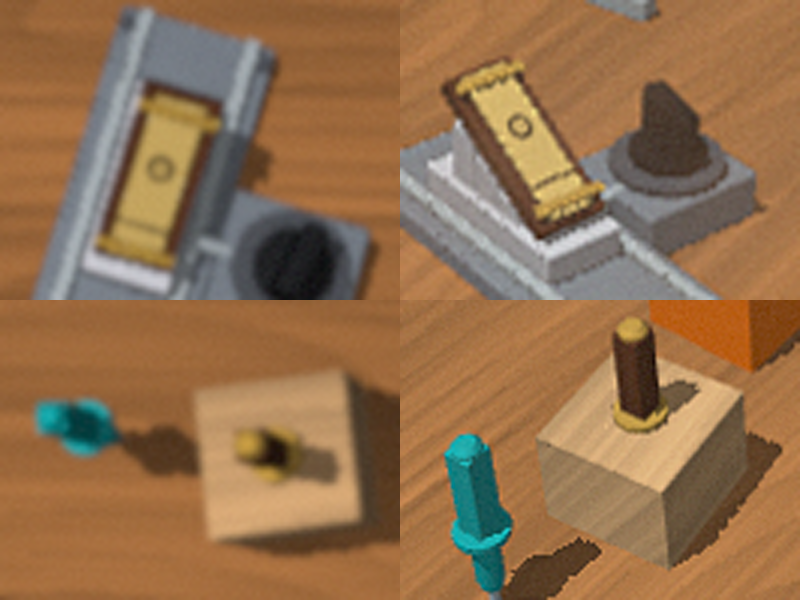

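The crop confirms that the brass and dark-wood tester in the natural block is the one meant; the teal one is free-standing. The spot is the ring at top (360,222) and side (330,211), and the line lower down the slope is the pencil mark. The knob computes to fixture (0.001,-0.086), which is plausible. I'll move above the knob.

Emit:
move_arm(moves=[0.327,0.406,-0.03,2.39,0.045,0.327,0.406,-0.03,2.39,0.045,0.327,0.406,-0.03,2.39,0.045,0.327,0.406,-0.03,2.39,0.045,0.327,0.406,-0.03,2.39,0.045,0.327,0.406,-0.03,2.39,0.045,0.327,0.406,-0.03,2.39,0.045,0.327,0.406,-0.03,2.39,0.045,0.327,0.406,-0.03,2.39,0.045,0.327,0.406,-0.03,2.39,0.045,0.327,0.406,-0.03,2.39,0.045,0.327,0.406,-0.03,2.39,0.045], newtons=40)

```text
clock: 1.15
tcp_pos: [0.5308, -0.1418, 0.2104]
orientation: [-0.0, 0.585, 0.811, -0.0]
wrist_force: [0.3, -0.4, -0.8]
finger_gap: 0.0449
grip_force: 0.0
```

Emit:
move_arm(moves=[0.013,0.016,-0.001,0.89,0.045,0.013,0.016,-0.001,0.89,0.045,0.013,0.016,-0.001,0.89,0.045,0.013,0.016,-0.001,0.89,0.045,0.013,0.016,-0.001,0.89,0.045,0.013,0.016,-0.001,0.89,0.045,0.013,0.016,-0.001,0.89,0.045,0.013,0.016,-0.001,0.89,0.045,0.013,0.016,-0.001,0.89,0.045])

```text
clock: 1.9
tcp_pos: [0.5429, -0.1277, 0.2093]
orientation: [-0.0, 0.183, 0.983, 0.0]
wrist_force: [-0.4, 0.4, -0.7]
finger_gap: 0.0452
grip_force: 0.0
```

```bash
python3 - <<'E'
from h import *
w=cam('wrist'); cv2.imwrite('pics/w1.png',w['img']); print(w['C'].round(3),w['R'].round(2)); s=env.get_state(); print(s['tcp_pos'],s['orientation'],s['joint_pos'])
print(proj(w,[[.5435,-.1257,.044],[.5435,-.1257,.074]]))
np.savez('w1.npz',**{k:w[k] for k in('K','D','rv','tv','R','C')})
E
```

```text
[ 0.467 -0.098  0.344] [[ 0.36  0.93 -0.  ]
 [ 0.89 -0.34  0.32]
 [ 0.29 -0.11 -0.95]]
[ 0.54286875 -0.12776886  0.20940217] [-2.13561062e-04  1.82954220e-01  9.83121407e-01  8.19803632e-05] [-3.75136459e-01  2.90130084e-01 -5.92272237e-02  1.22188951e+00
  7.98281466e-05 -7.15535676e-03]
[[325.62169211 217.25191486]
 [325.84462676 229.28321987]]
```

View pics/w1.png

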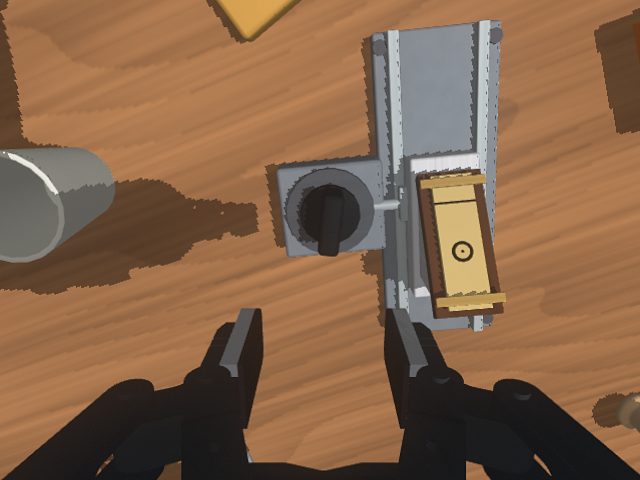

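The wrist view shows the knob disc near (330,212), its bar top from about (333,188) to (329,255), and the ring at (462,251). The cup is at left near (50,205). I'll measure each one now.

```bash
python3 - <<'E'
from h import *
w=dict(np.load('w1.npz')); im=cv2.imread('pics/w1.png'); hsv=cv2.cvtColor(im,cv2.COLOR_BGR2HSV); V=hsv[...,2].copy()
# plate long edges/corners at z=.014
cor=[[374,37],[500,22]]; print('plate corners near',onz(w,cor,.014).round(4))
# knob: print V map coarse
print(V[165:262:6,280:384:5])
# ring
G=cv2.cvtColor(im,cv2.COLOR_BGR2GRAY)[235:268,445:480]; M=(G<90).astype(np.uint8)
n,l,s,ce=cv2.connectedComponentsWithStats(M); print(s[1:],ce[1:]+[445,235])
i=1+np.argmax(s[1:,4]); c=np.array([s[i,0]+s[i,2]/2-.5+445,s[i,1]+s[i,3]/2-.5+235]); print('ring bbox c',c,onz(w,[c],.076))
t=cam('top'); sd=cam('side')
print('tri', tri(w,[462,251],t,[360,222]),tri(w,c,sd,[330,211.3]),tri(t,[360,222],sd,[330,211.3]))
E
```

```text
plate corners near [[ 0.4418 -0.0506  0.014 ]
 [ 0.4642  0.0334  0.014 ]]
[[ 75  70  68  69  69  71  76  83 102 113 124 126 129 133 137 141 144 145
  142 143 137]
 [132 133 135 139 142 141 142  62  95  93  92  94  94  73 145 143 145 144
  142 143 138]
 [140 140 142 139  76  86  94  93  91  94  95  95  95  96  96  91 144 142
  142 142 140]
 [133 140 141  71  91  91  90  90  91  92  54  95  91  92  93  92  94 140
  142 142 142]
 [119 139  76  89  88  56  57  36  46  35  36  38  38  37  94  93  92  94
  142 142 141]
 [108 140  88  92  91  57  38  37  38  36  36  36  36  47  50  98  93  95
   89 142 144]
 [ 84 117  91  91  78  38  39  38  38  39  44  46  45  47  48  45  95  95
   95 141 141]
 [ 93  71  91  90  56  46  38  38  38  40  44  46  44  44  46  45  96  94
   94 182 175]
 [ 91 126  90  92  45  45  36  36  35  41  45  44  44  45  45  45  78  90
   92 143 140]
 [100  86  89  91  54  43  37  36  36  42  43  45  42  43  45  46  87  94
   92 140 138]
 [ 96 126  87  88  56  39  38  37  36  44  45  46  41  45  46  45  93  95
   93 137 135]
 [ 96 113 124  90  58  54  40  38  38  45  46  
[... 234 characters left out ...]
137 136 137  98  92  45  47  48  49  93  90 126 135 130 126
  110 128 100]
 [164 158 136 127 116 112 141 150 150  84  50  62 168 162 156 167 164 153
  102  99 100]
 [149 154 159 175 186 189 185 177 171 165 160 157 172 180 179 175 174  98
   96  97  99]]
[[  7   6  21  21 157]
 [ 17  15   2   2   3]] [[461.96815287 250.96178344]
 [462.33333333 250.66666667]]
ring bbox c [462. 251.] [[ 0.58921448 -0.04676772  0.076     ]]
tri (array([ 0.58747044, -0.04821638,  0.08102799]), [array([-0.5,  1. ]), array([-0.3,  0.2])]) (array([ 0.58815434, -0.04725441,  0.07946504]), [array([0.5, 0.6]), array([0.2, 0.1])]) (array([ 0.58892068, -0.04861492,  0.07866986]), [array([-0.1, -0.2]), array([0.3, 0. ])])
```

```bash
python3 - <<'E'
from h import *
w=dict(np.load('w1.npz')); im=cv2.imread('pics/w1.png'); V=cv2.cvtColor(im,cv2.COLOR_BGR2HSV)[...,2]
M=np.zeros(V.shape,np.uint8); M[160:258,276:384]=(V[160:258,276:384]<112)*255
M=cv2.morphologyEx(M,cv2.MORPH_OPEN,np.ones((5,5)))
c=max(cv2.findContours(M,0,1)[0],key=cv2.contourArea).reshape(-1,2)
c=c[(c[:,1]<235)&(c[:,0]>282)&(c[:,0]<380)&(c[:,1]>163)]
P=onz(w,c,.044)[:,:2]
from scipy.optimize import least_squares
f=least_squares(lambda q:np.hypot(*(P-q[:2]).T)-q[2],[.5435,-.1257,.022],loss='soft_l1',f_scale=.0005); print(f.x,len(c),f.cost)
k=f.x; print(proj(w,[[k[0],k[1],.074]]))
cr=cv2.resize(V[160:265,276:384],(756,735)[:2] if 0 else (617,600),interpolation=cv2.INTER_CUBIC)
cv2.imwrite('pics/k.png',np.clip((cr.astype(float)-25)*2.5,0,255).astype(np.uint8))
E
```

```text
[ 0.54082171 -0.12220277  0.03191731] 200 2.9508076413513703e-05
[[329.38480932 223.78078304]]
```

View pics/k.png

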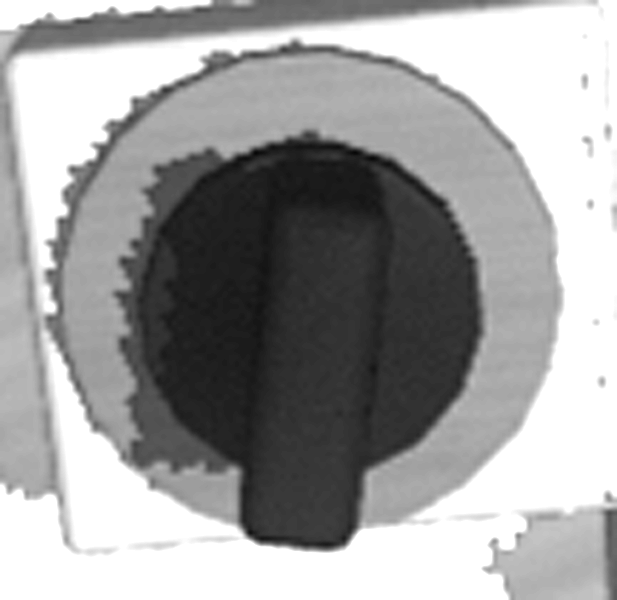

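The enlarged crop shows the bar top running from (333.9,195.5) to (328.5,255.4), and the black disc centred at (330.4,213.7). The outer grey dial belongs to the block.

```bash
python3 - <<'E'
from h import *
w=dict(np.load('w1.npz'))
e=onz(w,[[333.9,195.5],[328.5,255.4]],.074); d=e[1]-e[0]
print(e.round(4),e.mean(0).round(4),np.hypot(*d[:2]),'ang',np.arctan2(d[1],d[0]))
print('disc',onz(w,[[330.4,213.7]],.044), np.diff(onz(w,[[300.5,214],[360.4,214]],.044),axis=0))
p=onz(w,[[378,37],[390,300]],.014);print('edge yaw',p)
# tester & rest, top+side
t=cam('top'); s=cam('side'); cv2.imwrite('pics/top1.png',t['img']);cv2.imwrite('pics/side1.png',s['img'])
for c,r in((t,(slice(235,300),slice(160,220))),(s,(slice(295,395),slice(205,295)))):
    h=cv2.cvtColor(c['img'],cv2.COLOR_BGR2HSV)[r]; o=np.array([r[1].start,r[0].start])
    m=((h[...,0]>=20)&(h[...,0]<=32)&(h[...,1]>130)&(h[...,2]>90)).astype(np.uint8)
    n,l,st,ce=cv2.connectedComponentsWithStats(m); print([(list(a[2:]),(b+o).round(1)) for a,b in zip(st[1:],ce[1:]) if a[4]>5])
# cap top centre from mosaic
ct=[120+252/4,230+445/4]; cs=[170+(633-400)/3.0,300+(327-300)/3.0]
print('cap',tri(t,ct,s,cs))
# rest top corners top view (mosaic bottom-left)
q=np.array([[195,390],[348,370],[362,522],[210,540]])/4.+[120,230]-np.array([0,75]); print(onz(t,q,.062).round(4), onz(t,q,.062).mean(0))
E
```

```text
[[ 0.5243 -0.1128  0.074 ]
 [ 0.5612 -0.1306  0.074 ]] [ 0.5427 -0.1217  0.074 ] 0.040944666493239176 ang -0.447043661290803
disc [[ 0.54226024 -0.1215433   0.044     ]] [[0.0154576  0.04027968 0.        ]]
edge yaw [[ 0.44279201 -0.04799804  0.014     ]
 [ 0.63849343 -0.10343689  0.014     ]]
[([np.int32(6), np.int32(7), np.int32(27)], array([182.1, 265.7])), ([np.int32(4), np.int32(8), np.int32(12)], array([192.8, 266.5])), ([np.int32(8), np.int32(4), np.int32(16)], array([187.6, 272.8]))]
[([np.int32(9), np.int32(7), np.int32(52)], array([246.9, 309.4])), ([np.int32(18), np.int32(11), np.int32(89)], array([249.3, 339.2]))]
cap (array([0.37943531, 0.32305515, 0.19365718]), [array([-20.4, -24.7]), array([43.7,  1.7])])
[[0.5133 0.3544 0.062 ]
 [0.5265 0.2735 0.062 ]
 [0.4462 0.2616 0.062 ]
 [0.4342 0.3412 0.062 ]] [0.48004574 0.3076501  0.062     ]
```

Emit:
move_arm(moves=[0,0.006,-0.03,-0.08,0.045,0,0.006,-0.07,-0.08,0.045,0,0.006,-0.11,-0.08,0.045,0,0.006,-0.14,-0.08,0.045,0,0.006,-0.15,-0.08,0.045,0,0.006,-0.15,-0.08,0.045,0,0.006,-0.15,-0.08,0.0,0,0.006,-0.15,-0.08,0.0,0,0.006,-0.15,-0.08,0.0,0,0.006,-0.15,-0.08,0.0,0,0.006,-0.15,-0.08,0.0,0,0.006,-0.15,-0.08,0.0], newtons=60)

```text
clock: 3.15
tcp_pos: [0.5447, -0.1232, 0.0623]
orientation: [0.002, 0.221, 0.975, -0.001]
wrist_force: [-1.9, -3.0, 6.6]
finger_gap: 0.0129
grip_force: 60.5
```

Emit:
move_arm(moves=[0,0,0,-0.1,0,0,0,0,-0.2,0,0,0,0,-0.3,0,0,0,0,-0.4,0,0,0,0,-0.5,0,0,0,0,-0.6,0,0,0,0,-0.7,0,0,0,0,-0.8,0,0,0,0,-0.9,0,0,0,0,-1.0,0,0,0,0,-1.08,0,0,0,0,-1.08,0])

```text
clock: 4.15
tcp_pos: [0.5439, -0.1238, 0.0623]
orientation: [0.002, 0.692, 0.722, -0.001]
wrist_force: [-4.7, -5.5, 9.4]
finger_gap: 0.0127
grip_force: 60.8
```

```bash
python3 -c "
from h import *
s=env.get_state();print(s['orientation'],s['tcp_pos'],s['ft_torque'],s['wrist_force'],s['joint_pos'])"
```

```text
[ 0.00248802  0.69234097  0.72156584 -0.00072948] [ 0.54388206 -0.12382565  0.06225024] [-1.03744463  0.94097028 -0.12500073] [-4.6878985  -5.46509359  9.44464519] [-0.36603734  0.39351023 -0.29462462  0.87864207 -0.0032763   1.16341911]
```

Emit:
move_arm(moves=[0,0,0,-0.03,0,0,0,0,-0.06,0,0,0,0,-0.06,0])

```text
clock: 4.4
tcp_pos: [0.5439, -0.1238, 0.0623]
orientation: [0.003, 0.712, 0.702, -0.001]
wrist_force: [-4.4, -5.6, 8.2]
finger_gap: 0.0123
grip_force: 61.1
```

```bash
python3 -c "
from h import *
s=env.get_state();print(s['orientation'],s['tcp_pos'],s['ft_torque'],s['wrist_force'],s['joint_pos'])"
```

```text
[ 0.00254897  0.71223014  0.70194097 -0.00078127] [ 0.54385174 -0.12381836  0.06225339] [-1.19800491  0.97302084  0.8049546 ] [-4.42178308 -5.55931076  8.16541833] [-0.36590905  0.39349099 -0.29464639  0.878665   -0.00353258  1.2194315 ]
```

Torque jumped from 0.125 to 0.80 N·m over the last 0.04 rad, so the stop is reached. I'll release the knob and lift.

Emit:
move_arm(moves=[0,0,0,0,0.05,0,0,0,0,0.05,0,0,0,0,0.05,0,0,0.04,0,0.05,0,0,0.08,0,0.05,0,0,0.12,0,0.05,0,0,0.16,0,0.05,0,0,0.2,0,0.05,-0.063,0.43,0.2,1.32,0.06,-0.063,0.43,0.2,1.32,0.06,-0.063,0.43,0.2,1.32,0.06,-0.063,0.43,0.2,1.32,0.06])

```text
clock: 5.4
tcp_pos: [0.5186, 0.0447, 0.2601]
orientation: [0.0, 0.514, 0.858, 0.001]
wrist_force: [0.7, 0.6, -0.2]
finger_gap: 0.0596
grip_force: 0.0
```

Emit:
move_arm(moves=[-0.039,0.265,0,0.82,0.06,-0.039,0.265,0,0.82,0.06,-0.039,0.265,0,0.82,0.06,-0.039,0.265,0,0.82,0.06,-0.039,0.265,0,0.82,0.06,-0.039,0.265,0,0.82,0.06,-0.039,0.265,0,0.82,0.06,-0.039,0.265,0,0.82,0.06,-0.039,0.265,0,0.82,0.06])

```text
clock: 6.15
tcp_pos: [0.4793, 0.3094, 0.2593]
orientation: [-0.0, 0.131, 0.991, -0.0]
wrist_force: [-0.2, 0.0, 0.4]
finger_gap: 0.0598
grip_force: 0.0
```

```bash
python3 - <<'E'
from h import *
s=env.get_state(); print(s['tcp_pos'],s['orientation'],s['wrist_force'],s['ft_torque'],s['clock'])
w=cam('wrist'); cv2.imwrite('pics/w2.png',w['img']); np.savez('w2.npz',**{k:w[k] for k in('K','D','rv','tv','R','C')})
t=cam('top');sd=cam('side');cv2.imwrite('pics/top2.png',t['img']);cv2.imwrite('pics/side2.png',sd['img'])
print('cap',tri(t,[182.1,265.7],sd,[246.9,309.4]), tri(w,[320,240],t,[182.1,265.7]))
E
```

```text
[0.47925724 0.30935575 0.25927999] [-2.07603541e-04  1.31130533e-01  9.91365087e-01 -7.41431190e-05] [-0.22039744  0.00663133  0.36724403] [-0.00922554 -0.05329032  0.02206025] 6.15
cap (array([0.48164067, 0.30954451, 0.12587083]), [array([-0.3, -0.4]), array([0.7, 0.1])]) (array([0.48057492, 0.30657995, 0.13794667]), [array([-1.2, -1. ]), array([-0.3, -0.4])])
```

View pics/w2.png

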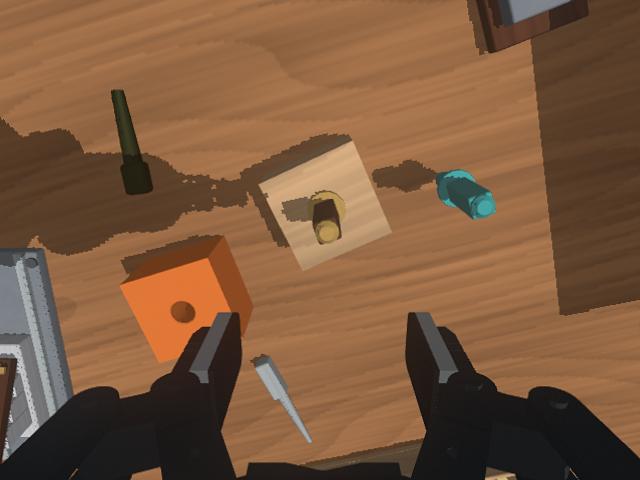

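The wrist view shows the brass tester with its cap at (328,231) in the natural block, the orange block at (187,300) and the teal look-alike at (470,195). I'll zoom in to get the orientation of the grip's square section.

```bash
python3 - <<'E'
from h import *
im=cv2.imread('pics/w2.png'); w=dict(np.load('w2.npz'))
cv2.imwrite('pics/g.png',cv2.resize(np.clip(im[180:255,280:380].astype(float)*1.6,0,255).astype(np.uint8),(800,600),interpolation=cv2.INTER_CUBIC))
q=onz(w,[[258,184],[352,141],[392,232],[303,270]],.062); print(q.round(4),q.mean(0).round(4)); print(onz(w,[[328,231]],.128))
E
```

```text
[[0.4486 0.2654 0.062 ]
 [0.4358 0.3439 0.062 ]
 [0.514  0.3579 0.062 ]
 [0.5272 0.2795 0.062 ]] [0.4814 0.3117 0.062 ]
[[0.48000701 0.31278968 0.128     ]]
```

View pics/g.png

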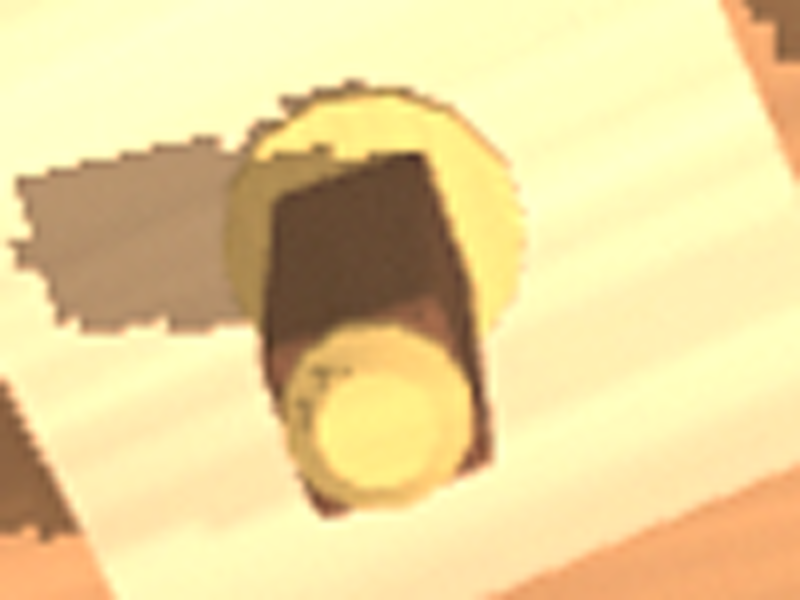

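```bash
python3 - <<'E'
from h import *
w=dict(np.load('w2.npz'))
for uv,z in(([[320.6,244.4],[341.5,237.75]],.122),([[320.6,244.4],[312.9,223.1]],.122),([[314.6,205.4],[333.1,199.1]],.067)):
    p=onz(w,uv,z);d=p[1]-p[0];print(p.round(4),np.hypot(*d[:2]),np.degrees(np.arctan2(d[1],d[0])))
p=onz(w,[[320.6,244.4],[334.7,217.5],[341.5,237.75],[312.9,223.1]],.122);print(p.mean(0))
print('flange',onz(w,[[280+375/8,180+235/8]],.067))
s=env.get_state()['orientation'];print(2*np.arctan2(s[2],s[1]))
E
```

```text
[[0.4896 0.3052 0.122 ]
 [0.4887 0.3198 0.122 ]] 0.01467126106257558 93.5602243459943
[[0.4896 0.3052 0.122 ]
 [0.474  0.3042 0.122 ]] 0.015630002665475776 -176.23400154510605
[[0.4754 0.3038 0.067 ]
 [0.4743 0.319  0.067 ]] 0.015239194388883307 94.19405145641606
[0.48155575 0.31204945 0.122     ]
flange [[0.48093121 0.31225139 0.067     ]]
2.874778475724733
```

The grip's top corners give an axis at (0.4815,0.312) and a yaw of 3.7°; the size (15–16 mm) and block centre match. I'll descend, turn to square, and close.

Emit:
move_arm(moves=[0.002,0.003,-0.03,0.12,0.05,0.002,0.003,-0.06,0.24,0.05,0.002,0.003,-0.08,0.331,0.05,0.002,0.003,-0.11,0.331,0.05,0.002,0.003,-0.14,0.331,0.05,0.002,0.003,-0.173,0.331,0.05,0.002,0.003,-0.173,0.331,0.05,0.002,0.003,-0.173,0.331,0,0.002,0.003,-0.173,0.331,0,0.002,0.003,-0.173,0.331,0,0.002,0.003,-0.173,0.331,0,0.002,0.003,-0.173,0.331,0], newtons=30)

```text
clock: 7.3
tcp_pos: [0.4837, 0.3115, 0.0892]
orientation: [0.002, -0.033, 0.999, 0.001]
wrist_force: [0.3, -1.9, 7.5]
finger_gap: 0.0157
grip_force: 31.6
```

Emit:
move_arm(moves=[0,0,0.01,0,0,0,0,0.02,0,0,0,0,0.03,0,0,0,0,0.03,0,0,0,0,0.03,0,0], newtons=20)

```text
clock: 7.72
tcp_pos: [0.4826, 0.3116, 0.1178]
orientation: [0.001, -0.033, 0.999, 0.001]
wrist_force: [-0.9, 0.5, -1.0]
finger_gap: 0.0158
grip_force: 30.6
```

```bash
python3 - <<'E'
from h import *
s=env.get_state(); print(s['tcp_pos'],s['orientation'],s['wrist_force'],s['ft_torque'],s['clock'])
sd=cam('side');cv2.imwrite('pics/side3.png',sd['img'][255:405,150:350]); 
i=cv2.resize(sd['img'][255:405,150:350],(800,600),interpolation=cv2.INTER_CUBIC);cv2.imwrite('pics/side3.png',i)
E
```

```text
[0.48256087 0.31159031 0.11784653] [ 1.06651928e-03 -3.32125136e-02  9.99447584e-01  5.63903742e-04] [-0.896523    0.49994512 -1.0294613 ] [-0.01567572  0.00586402  0.01660862] 7.7167
```

View pics/side3.png

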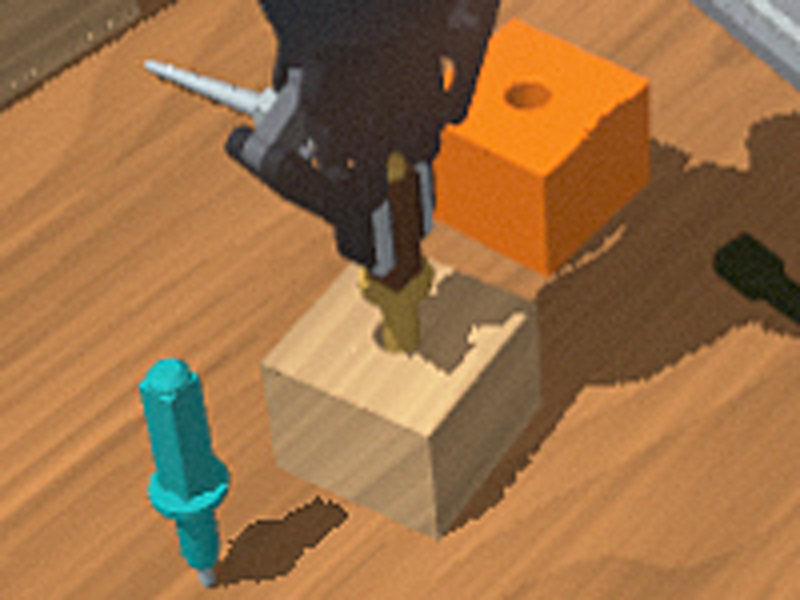

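The side crop shows the barrel lifted about 29 mm, its end still in the hole. Now I'll lever it against the hole edge to pivot about 30° in the pads.

Emit:
move_arm(moves=[-0.005,0,0,0,0,-0.01,-0.001,0,0,0,-0.015,-0.001,0,0,0,-0.02,-0.001,0,0,0,-0.025,-0.002,0,0,0,-0.03,-0.002,0,0,0,-0.034,-0.002,0,0,0,-0.038,-0.003,0,0,0,-0.042,-0.003,0,0,0,-0.042,-0.003,0,0,0,-0.042,-0.003,0,0,0])

```text
clock: 8.68
tcp_pos: [0.4404, 0.3083, 0.117]
orientation: [0.001, -0.033, 0.999, 0.0]
wrist_force: [4.1, 0.4, 1.2]
finger_gap: 0.0153
grip_force: 30.8
```

```bash
python3 - <<'E'
from h import *
s=env.get_state(); print(s['tcp_pos'],s['orientation'],s['wrist_force'],s['ft_torque'],s['clock'])
E
```

```text
[0.44044903 0.30832178 0.11695237] [ 9.14140231e-04 -3.31191944e-02  9.99450957e-01  2.58981447e-04] [4.13612565 0.42789708 1.1621071 ] [ 0.08798146 -0.99681736  0.03717883] 8.6833
```

Emit:
move_arm(moves=[0,0,0.015,0,0,0,0,0.03,0,0,0,0,0.06,0,0,0,0,0.09,0,0,0.02,-0.03,0.1,-0.08,0,0.03,-0.07,0.1,-0.16,0,0.04,-0.11,0.1,-0.25,0,0.05,-0.15,0.1,-0.328,0,0.06,-0.19,0.1,-0.328,0,0.07,-0.23,0.1,-0.328,0,0.078,-0.27,0.1,-0.328,0,0.078,-0.3,0.1,-0.328,0], newtons=40)

```text
clock: 9.68
tcp_pos: [0.5176, 0.0055, 0.2156]
orientation: [-0.001, 0.131, 0.991, 0.0]
wrist_force: [1.2, -0.1, -0.8]
finger_gap: 0.0154
grip_force: 40.4
```

Emit:
move_arm(moves=[0,-0.02,0,0,0,0,-0.037,0,0,0,0,-0.037,0,0,0,0,-0.037,0,0,0])

```text
clock: 10.02
tcp_pos: [0.5167, -0.0291, 0.2157]
orientation: [-0.001, 0.132, 0.991, 0.001]
wrist_force: [-0.2, -0.1, -2.3]
finger_gap: 0.0156
grip_force: 40.4
```

```bash
python3 - <<'E'
from h import *
s=env.get_state(); print(s['tcp_pos'],s['orientation'],s['wrist_force'],s['ft_torque'],s['clock'])
ps=[]
g=s['tcp_pos']+[0,0,.011]; n=np.array([-.483,.1295,.866])
pts=[g-n*(.078+.016),g-n*.078,g-n*.038,g-n*.033,g+n*.028]
for k in('top','side'):
    c=cam(k); cv2.imwrite(f'pics/{k}4.png',c['img']); u=proj(c,pts); print(k,u.round(1).tolist())
    x,y=u[1].astype(int); x0,y0=max(0,x-50),y-40
    ps.append(cv2.resize(c['img'][y0:y0+75,x0:x0+100] if k=='top' else c['img'][y0:y0+90,x0:x0+120],(400,300) ,interpolation=cv2.INTER_CUBIC)); print('crop',x0,y0)
w=cam('wrist'); cv2.imwrite('pics/w4.png',w['img']); np.savez('w4.npz',**{k:w[k] for k in('K','D','rv','tv','R','C')}); u=proj(w,pts); print(u.round(1).tolist())
cv2.imwrite('pics/m4.png',np.vstack([np.hstack(ps),np.hstack([cv2.resize(w['img'],(400,300)),cv2.resize(w['img'][100:400,200:600],(400,300))])]))
E
```

```text
[ 0.516711   -0.02914458  0.21569368] [-1.48983485e-03  1.31526711e-01  9.91311323e-01  6.03933347e-04] [-0.2470817  -0.14188703 -2.26584755] [-0.0249817  -0.01428735 -0.03362692] 10.0167
top [[358.8, 229.3], [358.2, 232.1], [356.8, 239.3], [356.6, 240.3], [354.2, 252.5]]
crop 308 192
side [[339.3, 189.7], [342.0, 185.4], [349.1, 174.1], [350.0, 172.7], [361.8, 153.8]]
crop 292 145
[[320.0, 345.9], [319.8, 347.0], [319.1, 350.6], [319.0, 351.2], [317.0, 362.0]]
```

View pics/m4.png

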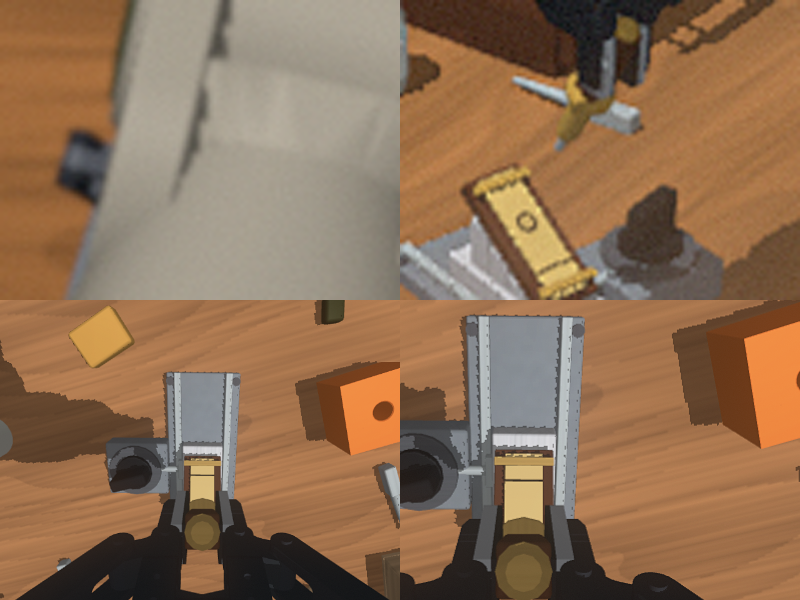

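The side panel shows the tester tilted the right way, tip near (340,188.5) against (339.3,189.7) predicted for 30°. The ring is unmoved at (330.1,211.3). In the wrist panel the fixture edges run parallel to the tool, so yaw is aligned. Next I'll measure the tilt.

```bash
python3 - <<'E'
from h import *
im=cv2.imread('pics/side4.png'); c=cam('side'); s=env.get_state()
hsv=cv2.cvtColor(im,cv2.COLOR_BGR2HSV); r=(slice(150,195),slice(325,375)); h=hsv[r]
b=((h[...,0]>=18)&(h[...,0]<=32)&(h[...,1]>110)).astype(np.uint8)
for row in b: print(''.join('.#'[v] for v in row))
gm=((h[...,1]<70)&(h[...,2]>60)); print('grey', [(x+325,y+150) for y,x in zip(*np.nonzero(gm)) if 334<=x+325<=348 and y+150>180])
o=s['orientation']; yaw=2*np.arctan2(o[2],o[1]); hx=np.array([np.cos(yaw),np.sin(yaw),0]); N=np.array([-hx[1],hx[0],0])
g=s['tcp_pos']+[0,0,.011]
for th in(24,27,30,33,36):
    a=np.radians(th); n=hx*np.sin(a)+np.array([0,0,np.cos(a)]); u=proj(c,[g-n*.094,g-n*.078,g-n*.058,g-n*.0355,g+n*.028]); print(th,u.round(1).tolist())
def pl(uv):
    d=ray(c,[uv])[0]; k=((g-c['C'])@N)/(d@N); p=c['C']+k*d; q=p-g; return (q@hx)*1e3,q[2]*1e3
print(yaw,'tip',pl([340,188.5]))
E
```

```text
.................................####.............
................................######............
................................#######...........
................................#######...........
...............................########...........
...............................########...........
.................................#####............
...................................###............
.....................................#............
..................................................
..................................................
..................................................
..................................................
..................................................
.....................................#............
..................................................
..................................................
..................###.............................
.................####.............................
.................###..............................
.................###..............................
.................####........
[... 1264 characters left out ...]
 (np.int64(338), np.int64(188)), (np.int64(339), np.int64(188)), (np.int64(340), np.int64(188)), (np.int64(338), np.int64(189)), (np.int64(339), np.int64(189)), (np.int64(340), np.int64(189))]
24 [[341.3, 193.4], [343.5, 188.4], [346.5, 182.1], [349.9, 174.7], [360.1, 152.5]]
27 [[339.9, 191.6], [342.4, 186.9], [345.6, 181.0], [349.3, 174.0], [360.6, 153.1]]
30 [[338.6, 189.7], [341.3, 185.3], [344.8, 179.8], [348.8, 173.3], [361.0, 153.7]]
33 [[337.3, 187.7], [340.2, 183.7], [343.9, 178.5], [348.3, 172.5], [361.5, 154.3]]
36 [[336.1, 185.7], [339.2, 182.0], [343.2, 177.2], [347.8, 171.7], [361.9, 155.0]]
2.881324403600554 tip (np.float64(-42.634022520890056), np.float64(-76.61157227359213))
```

Tilt is 29°±1.5° by the barrel, cap and tip midline, and the tip is at about (0.561,-0.041,0.146). I'll approach to about 15 mm short of the spot along the face normal.

Emit:
move_arm(moves=[0.007,-0.0015,-0.018,0,0,0.014,-0.003,-0.036,0,0,0.0205,-0.0045,-0.055,0,0,0.0205,-0.0045,-0.055,0,0,0.0205,-0.0045,-0.055,0,0,0.0205,-0.0045,-0.055,0,0])

```text
clock: 10.72
tcp_pos: [0.5383, -0.0327, 0.1623]
orientation: [0.0, 0.13, 0.992, 0.0]
wrist_force: [-0.0, 0.5, -1.4]
finger_gap: 0.0153
grip_force: 40.4
```

```bash
cat > chk.py <<'E'
from h import *
F=[];
for _ in range(8):
    c=cam('side'); F.append(env.get_state()['wrist_force'])
F=np.array(F); s=env.get_state(); print('F',F.mean(0).round(2),F.std(0).round(2),'tcp',s['tcp_pos'].round(4),s['clock'],s['orientation'].round(4))
im=c['img']; V=cv2.cvtColor(im,cv2.COLOR_BGR2HSV)
r=(slice(190,225),slice(312,352))
for ch,n in((1,'S'),(2,'V')):
    print(n); 
    for y in range(194,222): print(y,' '.join('%3d'%v for v in V[y,318:350,ch]))
o=s['orientation']; yaw=2*np.arctan2(o[2],o[1]); hx=np.array([np.cos(yaw),np.sin(yaw),0]); a=np.radians(29.3); n=hx*np.sin(a)+np.array([0,0,np.cos(a)])
g=s['tcp_pos']+[0,0,.011]; print('tip,barrel,flange',proj(c,[g-n*.093,g-n*.077,g-n*.037]).round(1).tolist(),(g-n*.093).round(4))
print('spot',proj(c,[[.5887,-.0475,.077]]))
E
python3 chk.py
```

```text
F [-0.27 -0.1  -1.21] [0.49 0.58 0.53] tcp [ 0.5385 -0.0334  0.1621] 11.1167 [4.000e-04 1.306e-01 9.914e-01 0.000e+00]
S
194 150 145 140 147 148 145 141 148 135 139 141 149 143 139 146 149 138 143 151 155 150 133 132 135 119  84  76 116 135 142 144 141
195 149 146 148 153 145 145 137 128 137 149 148 153 150 140 150 136 154 150 145 143 148 133 124 132 146 136 148 145 136 140 137 145
196 141 142 145 134 136 120 133 138 148 147 151 154 155 138 145 145 144 137 137 132 126 138 142 145 138 138 140 130 140 136 144 140
197 146 140 122 128 137 144 144 151 157 153 157 145 149 144 140 142 143 134 154 124 142 132 130 142 138 140 133 132 140 140 134 145
198 137 138 132 142 153 152 147 155 149 154 153 132 126 142 143 144 144 144 140 141 139 125 140 126 137 140 138 134 137 142 141 136
199 147 152 156 155 158 154 152 147 132 118 123 113 122 139 146 138 149 141 129 134 134 142 136 139 144 136 142 143 141 139 142 135
200 149 156 154 151 151 135 118 113 121 122 126 116 141 147 138 137 132 136 133 127 138 139 138 137 140 142 140 141 142 133 135 141
201 157 150 146 124 118 116 121 122 124 120 121 111 117
[... 5842 characters left out ...]
 138  96  76 122 176 181 183 183 181 181 162
218 142 130 120  95 111 116 111  98 153 199 218 217 214 213 214 212 211 214 213 220 223 201 189 115  91 139 176 186 159 157 159 145
219 139 174 150 103  95 105 116 108 113 141 194 216 218 217 214 214 210 218 211 215 218 220 233 154  83  87 147 163 136 138 143 145
220 137 165 176 124  94 100 116 114 115 112 159 216 218 215 215 214 217 218 213 211 215 214 217 203 151 107 106 138 155 143 139 139
221 151 151 169 162 117  95 106 111 117 106 131 201 222 217 214 214 209 212 215 214 211 217 221 225 222 137  99 113 140 142 141 140
tip,barrel,flange [[331.9, 207.8], [334.3, 203.7], [340.8, 193.3]] [ 0.5825 -0.0452  0.092 ]
spot [[330.04102229 212.26318143]]
```

Tip is seen at (332,207.3) against (331.9,207.8) predicted, and the ring at (330,211.2). Baseline force is Fz −1.2 N. I'll advance 19 mm along the normal, which should make light contact.

Emit:
move_arm(moves=[0.001,-0.0005,-0.003,0,0,0.002,-0.001,-0.006,0,0,0.0035,-0.0015,-0.009,0,0,0.005,-0.0018,-0.0115,0,0,0.006,-0.002,-0.0135,0,0,0.007,-0.0025,-0.0155,0,0,0.0078,-0.0027,-0.0173,0,0,0.0078,-0.0027,-0.0173,0,0,0.0078,-0.0027,-0.0173,0,0])

```text
clock: 11.87
tcp_pos: [0.5461, -0.0361, 0.1443]
orientation: [-0.0, 0.13, 0.991, 0.0]
wrist_force: [-1.4, 0.3, -0.3]
finger_gap: 0.0155
grip_force: 40.6
```

```bash
sed -i 's/range(8)/range(16)/; s/range(194,222)/range(198,216)/' chk.py; python3 chk.py
```

```text
F [-1.11  0.44  0.13] [0.41 0.38 0.46] tcp [ 0.5461 -0.0361  0.1443] 12.6667 [-0.000e+00  1.305e-01  9.914e-01  1.000e-04]
S
198 128 136 134 143 148 152 150 156 154 144 148 114 132 150 159 153 152 143 133  60  61  23  13  14   9   0  44 135 144 138 143 140
199 145 146 154 161 157 158 148 144 127 119 116 117 119 144 148 153 150 155 153 119 100  57  28  17  39  73 111 146 143 140 140 137
200 157 157 156 154 152 139 120 112 117 121 122 118 132 140 136 149 151 144 149 130 126 125 103  88 103 138 143 138 137 138 140 135
201 152 151 134 130 119 116 119 122 123 124 122 112 122 143 140 140 137 138 131 141 126 134 146 135 134 139 145 150 142 138 133 138
202 131 122 117 121 119 121 125 125 124 122 123 113 120 140 152 146 142 129 134 140 141 133 137 130 132 136 141 133 133 136 135 140
203 117 118 120 123 124 121 118 123 119 122 123 118 123 144 143 137 133 117 131 127 130 135 135 138 135 126 129 140 143 133 140 140
204 116 124 123 121 124 123 125 120 127 120 121 122 140 146 132 136 134 128 127 121 133 135 135 133 140 136 139 142 142 146 134 145
205 127 124 123 122 124 120 123 118 124 120 117 129
[... 3206 characters left out ...]
 163 171 165 170 166 171 165 161 163 173 172
212  98 112 110 108  97 168 214 223 210 129 153 198 202 140  79 124 136 138 136 105 105 147 165 170 172 168 164 165 170 173 167 174
213  92 104 116 112  97 122 193 211 223 198 135 140 161  97  85 127 138 136 139 122 100 104 153 174 169 167 165 166 172 173 175 178
214  95  97 112 110 106 108 178 239 227 220 196 176 140 164 135 127 133 134 137 133 108  84 107 162 167 166 167 171 171 176 175 179
215 121  98 102 110 113 105 131 193 217 215 218 221 204 221 202 190 146 128 137 138 125  94  84 130 167 172 171 178 173 182 177 177
tip,barrel,flange [[329.6, 213.1], [332.0, 209.2], [338.3, 199.0]] [ 0.5901 -0.0478  0.0742]
spot [[330.04102229 212.26318143]]
```

Force rose 1.64 N along the normal, so the plunger is in about 5 mm. The image shows the tip at (330,211), inside the ring, and the geometry gives 4.4 mm. I'll press 3.3 mm more.

Emit:
move_arm(moves=[0.0005,-0.0001,-0.001,0,0,0.001,-0.0003,-0.002,0,0,0.0016,-0.0004,-0.0028,0,0,0.0016,-0.0004,-0.0028,0,0,0.0016,-0.0004,-0.0028,0,0])

```text
clock: 13.08
tcp_pos: [0.5477, -0.0365, 0.1414]
orientation: [-0.0, 0.131, 0.991, 0.0]
wrist_force: [-1.4, -0.8, 0.7]
finger_gap: 0.0153
grip_force: 40.6
```

```bash
sed -i 's/range(16)/range(24)/; s/^for ch,n in.*/for ch,n in():/' chk.py; cat >> chk.py <<'E'
x=cv2.resize(im[150:255,270:410],(800,600),interpolation=cv2.INTER_CUBIC); cv2.imwrite('pics/final.png',x)
E
python3 chk.py
```

```text
F [-1.57  0.59  0.63] [0.54 0.45 0.52] tcp [ 0.5477 -0.0365  0.1415] 14.2833 [-0.      0.1305  0.9914  0.    ]
tip,barrel,flange [[329.1, 213.8], [331.5, 210.0], [337.7, 199.8]] [ 0.5917 -0.0483  0.0714]
spot [[330.04102229 212.26318143]]
```

View pics/final.png

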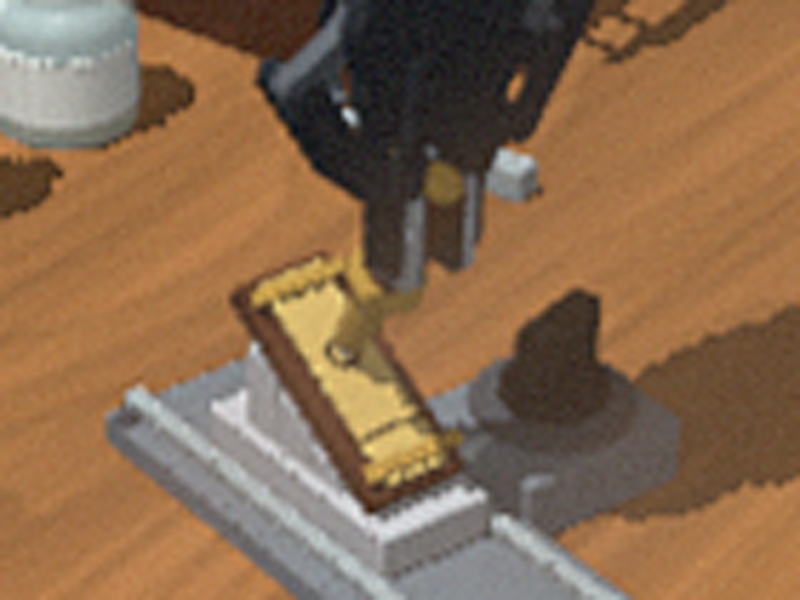

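The final crop shows the tip inside the ring at crop (342,352) and the barrel standing square to the slip. The force along the normal is 2.31 N, which means about 8.0 mm of plunger travel, half way in. The ring and carriage have not moved, so I'm handing in.

```bash
python3 -c "
from workcell import env
print(env.hand_in())"
```

```text
the job is handed in; nothing more can be done
None
```

I handed the job in at 14.3 s: the clamp knob is at its stop, and the tester is held in the ringed spot, within about 1.5° of square, with its plunger about 8 mm (half way) in at 2.3 N; the verdict was not shown.

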